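# Blank two photodiodes, then hold the amber reference cell in the beam

### The job

With the beam still empty, slide the diode carrier (black knob) until the white mark is under the brass pointer, pause there a second for the blank reading, step on until the red mark is under the pointer, pause a second again and let go, leaving the carrier there. Then lift the amber glass cell out of the blue rack by its two frosted faces only, without touching its polished windows, and hold it upright and square in the beam, midway between the lamp's lens and the diode, so that the light passes straight through both windows. Finish while still holding it there, clear of the bench, and leave the other two cells, the loupe, the hex key and the BNC tee as they are.

Things in the scene. Friction and masses are not known exactly. Their poses are not given: they have to be found in the camera images.
- bench: Photometric bench, fixed: black breadboard 120 mm (x) by 320 mm (y, from -182 to +138), 12 mm thick; origin on the desk at x = 0. Its yaw is near pi: its +y end, with the lamp, lies to the robot's right. Lens front at y +80 mm. The light runs from the lens in -y at x = 0, 75 mm above the desk, to the diode front at y = 0. Heights above desk: lamp and diode board 95, knob 90, pointer arm 70 mm.
- light_path (a point): Point on the beam midway between lens and diode (40 mm from each), 75 mm above the desk, 63 mm above the breadboard; axes as the bench's: y along the beam, z up. Free gap 80 mm along the beam, nothing beside it in x.
- pointer_tip (a point): Tip of the fixed brass needle that points down at the carrier's black mark plate, 53.5 mm above the desk (4.5 mm above the marks). Its steel arm comes from a post at the bench's -y end.
- carrier_x (a joint): Upper slide of the carrier: m, grows as the carrier moves along the bench's +x, range -0.038 to 0.038. Drag 1.5 N plus 20 N per m/s; stays where it is left.
- carrier_y (a joint): Lower slide of the carrier: m, grows as the carrier moves along the bench's +y (towards the lamp), range -0.016 to 0.016. Same drag; it carries the upper slide.
- carrier_knob (a point): Centre of the top face of the black knurled knob, 90 mm above the desk: 19.6 mm across, 30 mm tall on a 12 mm stem; carrier plate top 48 mm above the desk. From the knob's axis the back of the diode board is 35 mm on the +y side, the pointer 49 mm or more on the -y side. Moving the knob moves the carrier on both slides; it never turns relative to the bench.
- mark_white (a point): Centre of the white disc, 8 mm across, on the carrier's black mark plate, 49 mm above the desk; belongs to the diode with the white ring. In carrier axes (same as the bench's) it lies at x -28, y -57 mm from the knob's axis.
- mark_red (a point): Centre of the red disc, 8 mm across; belongs to the diode with the red ring. In carrier axes at x +28, y -65 mm from the knob's axis. A yellow disc between the two (x 0, y -73 mm) is not used today.
- rack: Blue rack fixed to the desk, 50 x 172 mm at its foot, 22 mm high, with three square pockets in a row along its y, 60 mm apart, 14.5 mm wide; pocket floor 7 mm above the desk, pockets 15 mm deep. Origin centre of its underside. Behind it, from y -0.15 to 0.20 m in the world, stands a pair of instruments 0.30 m high whose handles and knobs begin at x 0.506 m: pass in front of them.
- amber_cell: Amber solid glass cell, 12.5 x 12.5 x 45 mm and a white stopper 3 mm more, about 24 g, loose in one of the rack's pockets (which one varies), 33 mm standing out above the rack's top. Origin centre of its underside. Pale matt frosted faces at +-x, 12.5 mm apart, looking along the row of pockets; polished see-through windows 10 mm wide at +-y, looking across it.
- amber_windows: The two polished windows of the amber cell as one part fixed to it (same origin and axes): 10 mm wide in x, from 3 to 45 mm above the underside, at y = +-6.25 mm. Not to be touched by the fingers.
- amber_centre (a point): Middle of the amber cell, 24 mm above its underside, halfway between the two windows; axes as the cell's.
- green_cell: Green cell of the same make in another pocket. Leave it standing.
- clear_cell: Colourless cell of the same make in another pocket. Leave it standing.
- loupe: Black eye loupe, 33 mm across, 26 mm tall, loose on the desk. Leave alone.
- hex_key: Black hex key, 29 x 81 x 4 mm, loose on the desk. Leave alone.
- bnc_tee: Metal BNC tee adapter, 25 x 34 x 14 mm, loose on the desk. Leave alone.

How it is judged:
By the outcome, as a careful person would: the job done as asked, in the order asked, and still so for the second after the job is handed in, while the arm keeps its last pose, push and grip.
It also fails if it takes over 72 s, if anything falls off the work surface, if the arm or the gripper's body presses on something with over 40 N, if the wrist force passes 120 N, or if a joint passes its speed limit or range.

### The arm

A 6-joint arm with a two-finger parallel gripper is mounted at the origin on a cart in front of the work surface, level with it; the furniture and walls round the work are solid. World frame = base frame: x ahead of the robot, y to its left, z up, the work surface at z = 0. Lengths are in m, angles in rad, forces in N, time in s.
With the tool pointing down it reaches from about 0.325 to 0.85 m from the base axis. Payload 15.5 kg.
Tool frame: the origin (TCP) lies at the very end of the fingers, on their centre line; the grasp point (between the pads) lies 19 mm behind it; z points along the fingers, y is the direction in which the jaws open and shut (so a half turn about z gives the same grasp; the last joint's range is limited). The gripper opens to 91 mm and grips with 3 to 60 N. Pads are 32 mm wide; open, the fingers measure 118 mm over their backs; the gripper's body (76 mm by 178 mm) begins 60 mm behind the grasp point.
Start: joints at [-1.349, 0.494, 1.345, -0, 1.302, -0.096], TCP at [0.195, -0.594, 0.214] pointing down, gripper open.
Joint ranges: [-2.91, 2.91], [-0.82, 2.16], [0.22, 2.67], [-1.22, 4.37], [0.12, 2.79], [-3.08, 3.08]. Speed limits (rad/s): [1.89, 1.89, 2.57, 3.01, 3.01, 3.01].

### API

Orientations are given as a 3x3 rotation matrix whose columns are the frame's x, y, z axes.
In Python, from bench import r gives the robot as it stands. The module is installed in compiled form; this text tells all that it offers. Calls block until the motion is done:
- r.reach(position, orientation): joint-space move of the TCP to a pose.
- r.move_straight(position, vel=0.15, rotation=None, f_stop=None): straight line of the TCP; rotation=None keeps the orientation; vel is the mean speed in m/s. With f_stop (N) it stops when the force on the tool has changed by that much, and returns True; else False.
- r.move_j(angles): joint-space move.
- r.move_gripper(opening, force=None): finger opening in m; force is the grip in N (None keeps the last); returns when the fingers have stopped.
- r.wait(seconds).
- r.inverse_kinematics(position, orientation): joint angles nearest the present ones, or None.
- r.read_state(): the state.
- r.capture(name): name is "scene" or "top" or "wrist"; returns the picture (420x560x3 uint8, red, green, blue); there is no depth.
- r.camera_params(name): a dict with "fx", "fy", "cx", "cy" (pixels), "dist" ([k1, k2, p1, p2, k3] as OpenCV has them; the pictures are not rectified), "R" (3x3) and "t" (3): a world point X has camera coordinates R X + t; the wrist camera has in their place "hand_eye" (4x4, takes a point from camera to tool coordinates, whose origin is the TCP and whose axes are the flange's). Camera axes: x right, y down, z forward; pixel columns grow to the right and rows downward; lengths in m; the calibration is good to about 2 mm. A picture is of the moment at which its call begins: read the wrist's pose just before it. camera_params takes no time and is no camera call.
A pose or a line that the arm cannot do raises r.PlanningError and nothing moves.
- r.sign_off(): hands the job in, once; it reports no verdict.
The state is a dict: "clock": time; "qpos": joint angles; "joint_vel": joint speeds; "joint_efforts": joint torques, N m; "position": TCP position; "tool_rot": TCP orientation; "ft_force": force on the tool from outside, world axes, zero at the start; "moment": the same for the moment, N m; "finger_gap": finger opening in m.
Only numpy, scipy, OpenCV 4.12 (cv2) and the standard library are available. Lean on these libraries where they do the work, as an engineer would, in place of code of your own. Each camera call takes 0.05 s, during which the arm holds its last target. There are 200 camera calls.

## Working session

There is one attempt and no reset: what is moved stays moved. The work goes in short steps, each a Python script; the robot and the scene stay as the last script left them, time stands still between calls to the robot, and variables do not carry over. Pictures are saved under pics/ and viewed, about 8 in all and at most 12, crops included, and the job is handed in when it is done.

```bash
mkdir -p pics; cat > h.py <<'E'
import numpy as np, cv2
from bench import r
def cam(n):
    p=r.camera_params(n); K=np.array([[p['fx'],0,p['cx']],[0,p['fy'],p['cy']],[0,0,1.]])
    d=np.array(p['dist'],float)
    if 'R' in p: return K,d,np.array(p['R']),np.array(p['t'])
    s=r.read_state(); H=np.array(p['hand_eye']); Rt=np.array(s['tool_rot']); 
    Rc=Rt@H[:3,:3]; o=Rt@H[:3,3]+np.array(s['position'])
    return K,d,Rc.T,-Rc.T@o
def ray(c,uv):
    K,d,R,t=c; q=cv2.undistortPoints(np.array([[uv]],float),K,d)[0,0]
    return -R.T@t, R.T@np.array([q[0],q[1],1])
def onz(c,uv,z):
    o,v=ray(c,uv); return o+v*(z-o[2])/v[2]
def proj(c,X):
    K,d,R,t=c; return cv2.projectPoints(np.array(X,float).reshape(-1,1,3),cv2.Rodrigues(R)[0],t,K,d)[0][:,0]
def save(n,im): cv2.imwrite('pics/'+n+'.png',im[:,:,::-1])
E
python3 - <<'E'
from h import *
for n in("scene","top"):
    im=r.capture(n); save(n+'0',im); c=cam(n); print(n,-c[2].T@c[3],c[2][2],c[0][0,0])
s=r.read_state();print(s['clock'],s['tool_rot'],s['finger_gap']); print(r.camera_params('wrist')['hand_eye'])
E
```

```text
scene [0.16866787 0.7606783  0.89465263] [ 0.30645    -0.61368685 -0.7276516 ] 401.18425695010495
top [0.26736905 0.12010249 1.35275511] [ 0.17284193 -0.00375437 -0.98494242] 488.8751051351509
0.1 [[ 9.49943771e-01  3.12420834e-01 -2.34334414e-04]
 [ 3.12420906e-01 -9.49943208e-01  1.03910708e-03]
 [ 1.02034317e-04 -1.06030427e-03 -9.99999433e-01]] 0.09103278825017123
[[-9.72058543e-04 -9.55629479e-01 -2.94569776e-01  8.45410587e-02]
 [ 9.99999412e-01 -1.07070427e-03  1.73604337e-04  4.33902429e-04]
 [-4.81298538e-04 -2.94569434e-01  9.55629958e-01 -1.70931458e-01]
 [ 0.00000000e+00  0.00000000e+00  0.00000000e+00  1.00000000e+00]]
```

View pics/top0.png

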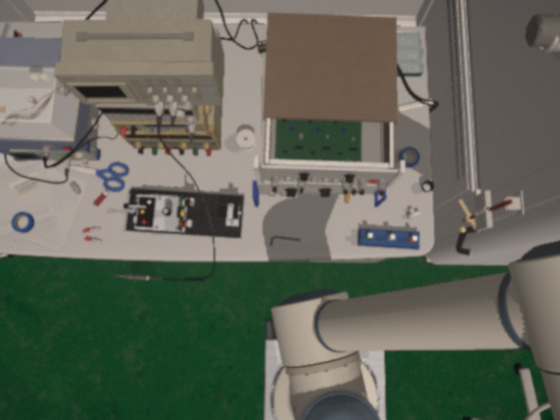

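View pics/scene0.png

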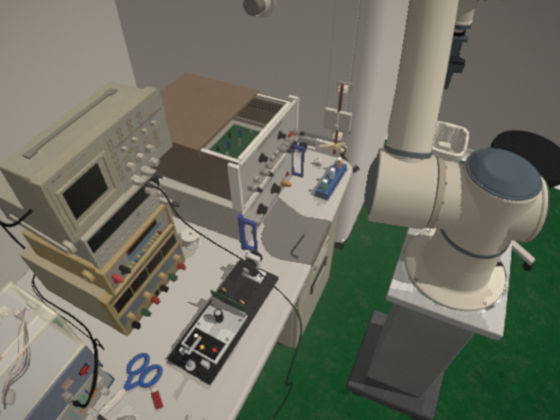

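The top view shows the bench at (127–243, 190–237) with the lamp at its right end near (232, 214), and the rack at (358–420, 228–248). The scene view agrees. Next I'll get coarse positions and move the wrist camera over the bench.

```bash
python3 - <<'E'
from h import *
c=cam('top')
for n,uv,z in [('b',(133,190),.012),('b',(243,195),.012),('b',(241,237),.012),('b',(127,231),.012),('rack',(358,228),.0),('rack',(420,229),0),('rack',(358,245),0),('rack',(419,248),0),('knob',(168,211),.09)]: print(n,onz(c,uv,z).round(3))
im=cv2.imread('pics/top0.png')
a=cv2.resize(im[180:250,118:258],None,fx=5,fy=5,interpolation=2);b=cv2.resize(im[215:260,340:440],None,fx=5,fy=5,interpolation=2)
b=cv2.copyMakeBorder(b,0,0,0,200,0)
cv2.imwrite('pics/crop.png',np.vstack([a,b]))
E
```

```text
b [0.553 0.539 0.012]
b [0.543 0.23  0.012]
b [0.425 0.232 0.012]
b [0.437 0.548 0.012]
rack [ 0.456 -0.093  0.   ]
rack [ 0.456 -0.267  0.   ]
rack [ 0.409 -0.093  0.   ]
rack [ 0.403 -0.263  0.   ]
knob [0.481 0.419 0.09 ]
```

View pics/crop.png

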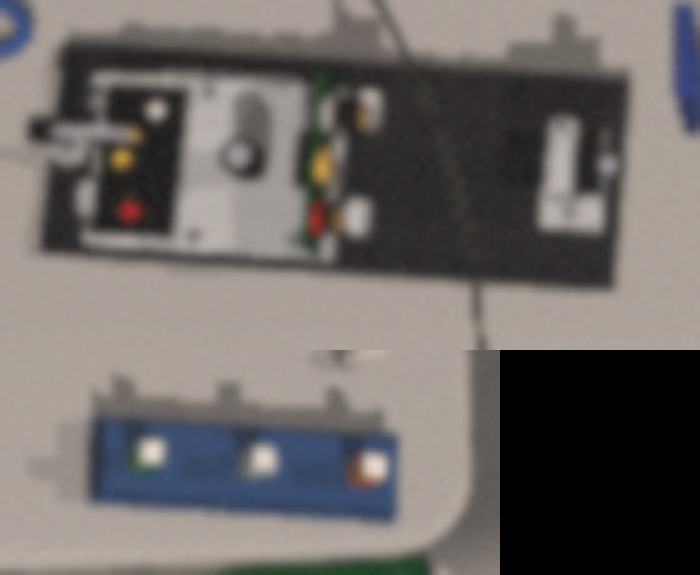

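The crop shows the knob at about (166, 211) px and the white, yellow and red discs on the black plate at the left. The brass tip is just off white. The amber cell is in the rack's rightmost pocket, near world y = -0.24. I'll go around in front of the instruments, taking wrist pictures at the rack and the bench on the way.

```bash
cat >> h.py <<'E'
def ori(yaw):
    c,s=np.cos(yaw),np.sin(yaw)
    return np.array([[c,s,0],[s,-c,0],[0,0,-1.]])
E
python3 - <<'E'
from h import *
import pickle
r.reach([.36,-.20,.28],ori(0.0)); C={}
C['rack']=cam('wrist'); im=r.capture('wrist'); save('rack1',im)
r.reach([.335,.12,.28],ori(np.pi/2))
r.reach([.48,.42,.24],ori(np.pi/2-.03))
C['b1']=cam('wrist'); save('b1',r.capture('wrist'))
pickle.dump(C,open('C.pkl','wb'))
s=r.read_state(); print(s['clock'],s['position'],s['qpos'],C['b1'][0])
a=cv2.imread('pics/rack1.png');b=cv2.imread('pics/b1.png')
cv2.imwrite('pics/both.png',np.hstack([cv2.resize(a,(400,300),interpolation=3),cv2.resize(b,(400,300),interpolation=3)]))
E
```

```text
4.3 [0.48030057 0.4187327  0.24068323] [ 6.23464357e-01  4.88413017e-01  1.27774119e+00 -2.06627777e-04
  1.37492902e+00  6.54785279e-01] [[357.454587     0.         274.38921721]
 [  0.         357.454587   210.07500466]
 [  0.           0.           1.        ]]
```

View pics/b1.png

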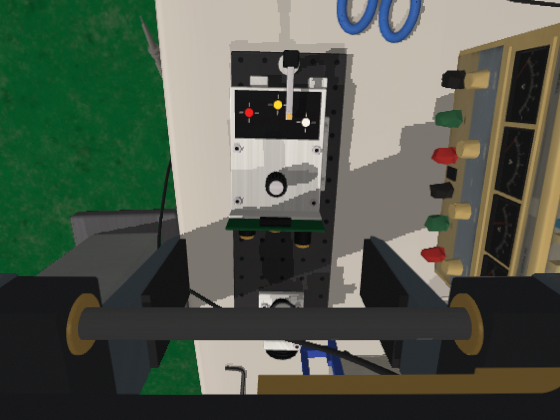

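View pics/rack1.png

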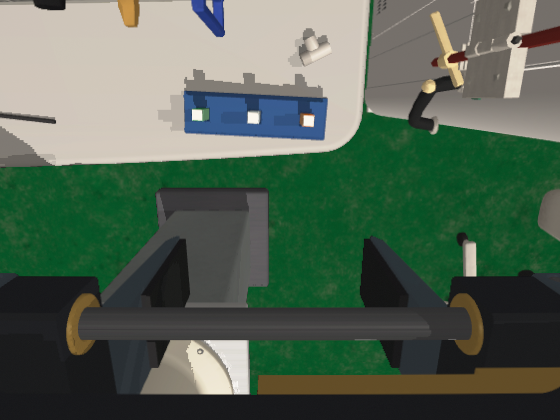

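The wrist view shows the knob top at about (276, 186), and the red, yellow and white marks near (249, 112), (278, 104) and (306, 122). The brass tip is near (289, 117). In the rack view the white stoppers are at (200, 115), (254, 117) and (308, 121), with the amber cell the rightmost. Next I'll compute positions from these.

```bash
cat >> h.py <<'E'
def blobs(im,m,lo=8,hi=4000):
    n,_,st,ce=cv2.connectedComponentsWithStats(m.astype(np.uint8))
    return [(ce[i].round(2),st[i].tolist()) for i in range(1,n) if lo<=st[i][4]<=hi]
E
python3 - <<'E'
from h import *
import pickle
C=pickle.load(open('C.pkl','rb')); 
im=cv2.imread('pics/b1.png')[:,:,::-1].astype(int); R,G,B=im[...,0],im[...,1],im[...,2]
c=C['b1']
box=np.zeros(R.shape,bool); box[88:142,230:325]=1
P={}
for n,m in [('red',(R>120)&(G<60)),('yellow',(R>150)&(G>120)&(B<90)),('white',(R>170)&(G>170)&(B>170)),('brass',(R>110)&(R-B>50)&(G>70)&(R-G>15))]:
    for b in blobs(im,m&box): print(n,b,onz(c,b[0],.049).round(4))
box[:]=0; box[170:205,262:292]=1
for b in blobs(im,(R>90)&(R<200)&box,20): print('knobtop',b)
k=cv2.resize(im[160:210,250:305].astype(np.uint8),None,fx=7,fy=7,interpolation=2)
t=cv2.resize(im[90:140,235:325].astype(np.uint8),None,fx=7,fy=7,interpolation=2)
k=cv2.copyMakeBorder(k,0,0,0,t.shape[1]-k.shape[1],0)
k=k[:250]; save('zoom',np.vstack([t,k]))
im2=cv2.imread('pics/rack1.png')[:,:,::-1].astype(int); R,G,B=im2[...,0],im2[...,1],im2[...,2]
box[:]=0; box[95:140,185:330]=1
for b in blobs(im2,(R>200)&(G>200)&(B>190)&box): print('stop',b,onz(C['rack'],b[0],.055).round(4))
m=(B>70)&(B>R+40)&box
cn=max(cv2.findContours(((B>60)&(B>R+35)).astype(np.uint8),0,1)[0],key=lambda q:cv2.contourArea(q) if 90<q[0,0,1]<140 else 0)
rc=cv2.minAreaRect(cn); 
for p in cv2.boxPoints(rc): print('rackcorner',p,onz(C['rack'],p,.022).round(4))
E
```

```text
red (array([248.5, 112. ]), [245, 108, 8, 9, 60]) [0.4581 0.4918 0.049 ]
yellow (array([277.5 , 104.14]), [274, 100, 8, 9, 58]) [0.4867 0.4983 0.049 ]
yellow (array([288.85, 116.05]), [287, 114, 5, 6, 20]) [0.4975 0.4867 0.049 ]
white (array([270.85, 116.39]), [230, 88, 95, 54, 765]) [0.4798 0.4869 0.049 ]
white (array([288.99,  99.42]), [286, 88, 7, 26, 125]) [0.498  0.5023 0.049 ]
white (array([297. ,  89.5]), [294, 89, 7, 2, 14]) [0.5059 0.5112 0.049 ]
white (array([305.57, 122.12]), [302, 119, 8, 8, 51]) [0.5139 0.4803 0.049 ]
brass (array([277.52, 104.43]), [274, 100, 8, 10, 65]) [0.4867 0.498  0.049 ]
brass (array([288.79, 116.09]), [286, 113, 7, 7, 34]) [0.4975 0.4866 0.049 ]
knobtop (array([276.95, 189.21]), [262, 170, 30, 35, 603])
knobtop (array([275.81, 187.47]), [269, 181, 15, 14, 163])
stop (array([196.5, 114.5]), [192, 110, 10, 10, 100]) [ 0.4302 -0.1176  0.055 ]
stop (array([252.81, 117.55]), [248, 112, 11, 12, 113]) [ 0.4268 -0.1779  0.055 ]
stop (array([308.45, 120.55]), [304, 116, 10, 10, 99]) [ 0.4236 -0.2377  0.055 ]
rackcorner [181.04143 132.21269] [ 0.4088 -0.0911  0.022 ]
rackcorner [183.24031  90.43369] [ 0.4556 -0.0972  0.022 ]
rackcorner [327.1574    98.008286] [ 0.447  -0.2616  0.022 ]
rackcorner [324.95856 139.7873 ] [ 0.3997 -0.261   0.022 ]
```

View pics/zoom.png

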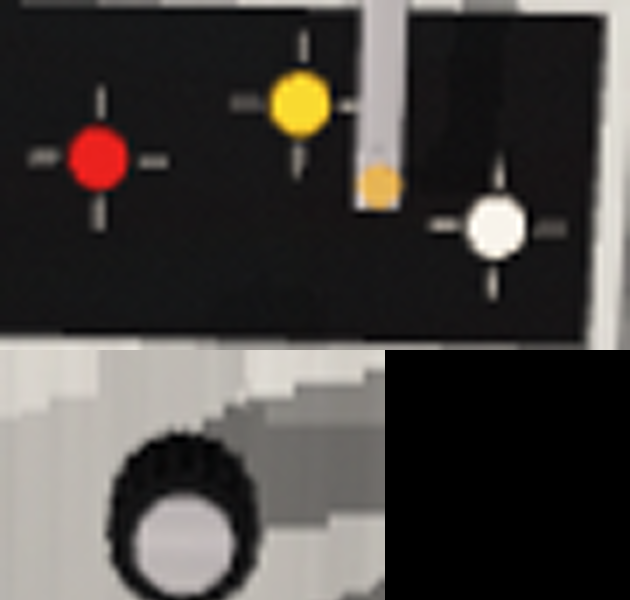

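In the zoom the brass is only the needle's head on top of the arm, so the tip itself is hidden from above. I'll take an oblique wrist view from the robot's side, which also gives the tip-to-mark offset from a single picture.

```bash
python3 - <<'E'
from h import *
import pickle
C=pickle.load(open('C.pkl','rb'))
print('knob',onz(C['b1'],(275.8,187.0),.09),'head',onz(C['b1'],(288.8,116.1),.07))
a=np.radians(25)
x=np.array([-np.cos(a),0,-np.sin(a)]);z=np.array([np.sin(a),0,-np.cos(a)]);O=np.c_[x,np.cross(z,x),z]
r.reach([.445,.475,.165],O)
C['b2']=cam('wrist'); im=r.capture('wrist'); save('b2',im); pickle.dump(C,open('C.pkl','wb'))
s=r.read_state();print(s['clock'],s['position'])
c=C['b2']
for n,X in [('tip',[.4975,.487,.0535]),('white',[.5139,.4803,.049]),('red',[.458,.492,.049])]: print(n,proj(c,X))
u,v=proj(c,[.4975,.487,.0535])[0].astype(int)
k=im[max(v-50,0):v+50,max(u-65,0):u+65]; print(u,v,max(v-50,0),max(u-65,0))
save('b2z',cv2.resize(k,None,fx=6,fy=6,interpolation=2))
E
```

```text
knob [0.48261494 0.42541878 0.09      ] head [0.49666026 0.48754047 0.07      ]
5.3583 [0.44591459 0.47467781 0.16575628]
tip [[289.38580938 200.76310541]]
white [[281.30178722 211.40645157]]
red [[296.71312876 159.11933645]]
289 200 150 224
```

View pics/b2z.png

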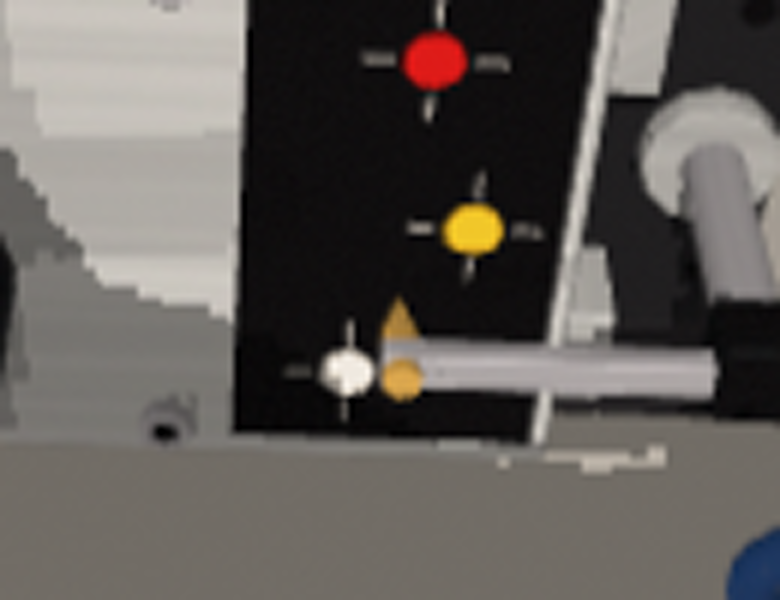

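The oblique zoom shows the needle's pointed tip at zoom (400, 297), which is pixel (290.3, 199.1). White, yellow and red are visible alongside. I'll compute the tip-to-mark offsets, fit the bench pose from the marks, and grip the knob.

```bash
python3 - <<'E'
from h import *
import pickle
C=pickle.load(open('C.pkl','rb')); c=C['b2']
im=cv2.imread('pics/b2.png')[:,:,::-1].astype(int); R,G,B=im[...,0],im[...,1],im[...,2]
box=np.zeros(R.shape,bool); box[150:225,266:318]=1
P={}
for n,m in [('red',(R>120)&(G<60)),('yellow',(R>150)&(G>120)&(B<90)&(np.arange(420)[:,None]<197)),('white',(R>170)&(G>170)&(B>170))]:
    b=max(blobs(im,m&box),key=lambda q:q[1][4] if q[1][4]<90 and q[1][0]<300 else 0); P[n]=onz(c,b[0],.049); print(n,b,P[n].round(4))
P1={'red':np.array([.4581,.4918]),'yellow':np.array([.4867,.4983]),'white':np.array([.5139,.4803])}
tip=onz(c,(290.3,199.3),.0535); print('tip',tip.round(4))
off={'red':(28,-65),'yellow':(0,-73),'white':(-28,-57)}
for Q in (P1,P):
    A=np.array([np.array(off[n])/1e3 for n in off]);D=np.array([Q[n][:2] for n in off])
    a0,d0=A.mean(0),D.mean(0); H=(A-a0).T@(D-d0); th=np.arctan2(H[0,1]-H[1,0],H[0,0]+H[1,1]); 
    Rm=np.array([[np.cos(th),-np.sin(th)],[np.sin(th),np.cos(th)]]); k=d0-Rm@a0
    print('yaw',th,'knob',k,'res mm',((D-(A@Rm.T+k))*1e3).round(2).tolist())
    print('white->tip world',tip[:2]-Q['white'][:2],'red->tip',tip[:2]-Q['red'][:2],'bench',Rm.T@(tip[:2]-Q['white'][:2]))
# bench long edges in b1: dark board vs bright desk/ gray
im=cv2.imread('pics/b1.png')[:,:,::-1].astype(int).sum(2)
L=[]
for v in list(range(60,84,3))+list(range(245,285,4)):
    u=np.arange(205,250); d=np.diff(im[v,u]); i=np.argmin(d); L.append(onz(C['b1'],(u[i]+.5,v),.012)[:2])
L=np.array(L); print(L.round(4).tolist()); vx,vy,_,_=cv2.fitLine(L.astype(np.float32),cv2.DIST_HUBER,0,.01,.01).ravel(); print('edge dir',np.arctan(vx/vy))
E
```

```text
red (array([296.2 , 159.85]), [291, 156, 11, 9, 74]) [0.4587 0.4916 0.049 ]
yellow (array([302.48, 187.68]), [298, 184, 10, 8, 62]) [0.4869 0.4979 0.049 ]
white (array([281.94, 211.58]), [279, 209, 7, 7, 36]) [0.5141 0.4809 0.049 ]
tip [0.4959 0.4877 0.0535]
yaw 3.080487385462835 knob [0.48226396 0.42525465] res mm [[-0.19, -0.04], [-0.02, 0.18], [0.21, -0.14]]
white->tip world [-0.01803964  0.00743976] red->tip [ 0.03776036 -0.00406024] bench [ 0.0184603  -0.00632425]
yaw 3.092528114520831 knob [0.48336833 0.42522518] res mm [[0.1, 0.1], [-0.08, -0.19], [-0.02, 0.09]]
white->tip world [-0.01825338  0.00686647] red->tip [ 0.03717062 -0.0038799 ] bench [ 0.01856818 -0.00596298]
[[0.4396, 0.5434], [0.4394, 0.5405], [0.4392, 0.5376], [0.439, 0.5347], [0.4388, 0.5317], [0.4386, 0.5288], [0.4384, 0.5258], [0.4382, 0.5228], [0.428, 0.3366], [0.4276, 0.3314], [0.4273, 0.3262], [0.4269, 0.3209], [0.4278, 0.3155], [0.4274, 0.3101], [0.4271, 0.3047], [0.4267, 0.2992], [0.4264, 0.2938], [0.426, 0.2882]]
edge dir 0.052712042
```

The two views agree: the tip is at about (0.496, 0.4876), the knob at (0.4828, 0.4253) and the bench yaw is π−0.053. The fit residuals are ≤ 0.2 mm. Now I'll grip the knob and re-measure the marks while holding it.

```bash
cat >> h.py <<'E'
import pickle
D=.053; YAW=np.pi-D; TIP=np.array([.4962,.4876])
RB=np.array([[np.cos(YAW),-np.sin(YAW)],[np.sin(YAW),np.cos(YAW)]])
OFF={'red':(.028,-.065),'yellow':(0,-.073),'white':(-.028,-.057)}
def marks(name,ref):
    """ref: expected knob xy; returns knob xy by marks found"""
    c=cam('wrist'); im=r.capture('wrist'); save(name,im); im=im.astype(int); R,G,B=im[...,0],im[...,1],im[...,2]
    M={'red':(R>120)&(G<60),'yellow':(R>150)&(G>120)&(B<90),'white':(R>190)&(G>190)&(B>180)}; out={}
    for n,m in M.items():
        u=proj(c,np.r_[ref+RB@OFF[n],.049])[0]; px=.004*c[0][0,0]/(c[2]@np.r_[ref,.049]+c[3])[2]
        b=[q for q in blobs(im,m,20) if np.hypot(*(q[0]-u))<3*px]
        if b:
            b=max(b,key=lambda q:q[1][4]); out[n]=onz(c,b[0],.049)[:2]-RB@OFF[n]; print(n,b[1],'area/exp',round(b[1][4]/(np.pi*px**2),2),out[n].round(4))
    return out
E
python3 - <<'E'
from h import *
O=ori(np.pi/2-D)
r.reach([.4828,.4253,.22],O)
r.move_gripper(.06)
r.move_straight([.4828,.4253,.060],vel=.1,f_stop=8)
print(r.read_state()['position'],r.read_state()['ft_force'])
r.move_gripper(.0,force=25)
s=r.read_state();print(s['clock'],s['finger_gap'],s['position'],s['ft_force'])
o=marks('g1',np.array([.4828,.4253]))
E
```

```text
[0.48305052 0.42549181 0.06053865] [0.13227905 0.16194834 0.09804588]
9.4917 0.018814272188216453 [0.48274665 0.42528985 0.0599908 ] [-1.77132753 -0.12676904  1.81196398]
red [211, 131, 16, 17, 212] area/exp 1.3 [0.4835 0.4252]
yellow [267, 115, 16, 17, 214] area/exp 1.31 [0.4836 0.4251]
```

View pics/g1.png

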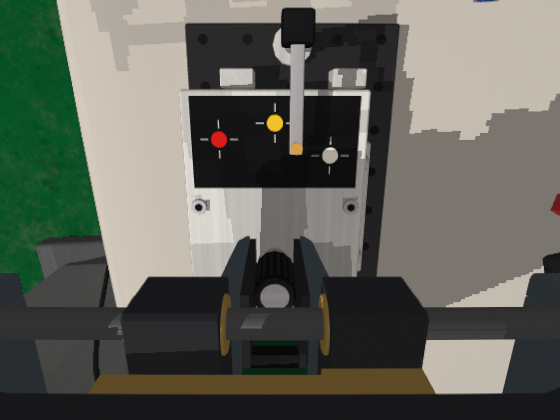

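The knob is held between the jaws, with the white mark at (330, 156) and the needle head at (296.5, 149). I'll get the offset from this view too, then drive to white.

```bash
python3 - <<'E'
from h import *
c=cam('wrist'); im=cv2.imread('pics/g1.png')[:,:,::-1].astype(int); R,G,B=im[...,0],im[...,1],im[...,2]
m=(R>100)&(R-B>50)&(G>70); m[:140]=0;m[160:]=0
for b in blobs(im,m): h=onz(c,b[0],.07); print('head',b,h)
w=np.array([.48355,.42515])+RB@OFF['white']; d1=h[:2]-w; print('head-white',d1)
d=.5*(np.array([-.01825,.00687])+d1); print(d)
if np.hypot(*(d1-[-.01825,.00687]))<.002:
    s=r.read_state(); p=np.array(s['position'])
    t=p+np.r_[d,0]; t[2]=.060
    r.move_straight(t,vel=.03); r.wait(.3)
    s=r.read_state(); print(s['clock'],s['position'],'err',s['position']-t,s['ft_force'])
    o=marks('g2',t[:2]+[.0008,-.0001]); print('gap',r.read_state()['finger_gap'])
    np.save('t1.npy',t)
E
```

```text
head (array([296.08, 148.3 ]), [290, 142, 13, 13, 129]) [0.49651148 0.4876179  0.07      ]
head-white [-0.01801879  0.00703125]
[-0.01813439  0.00695062]
10.6417 [0.4646416  0.43232251 0.06000303] err [6.04203235e-05 7.37013970e-05 3.02790426e-06] [-1.31531373  2.26693965  0.50836863]
red [211, 131, 16, 17, 213] area/exp 1.31 [0.4654 0.4322]
yellow [267, 115, 16, 17, 216] area/exp 1.33 [0.4655 0.4322]
white [334, 134, 6, 15, 46] area/exp 0.28 [0.4687 0.4388]
gap 0.01893606226088537
```

The marks moved by exactly the commanded amount, so white is under the tip. I'll pause, step on to red, pause, release, and check from the oblique view.

```bash
python3 - <<'E'
from h import *
r.wait(1.3)
t=np.load('t1.npy'); d=RB@np.array([-.056,.008]); print(d)
t2=t+np.r_[d,0]; r.move_straight(t2,vel=.04); r.wait(1.4)
s=r.read_state(); print(s['clock'],s['position']-t2,s['ft_force'])
marks('g3',t2[:2]+[.0008,-.0001])
r.move_gripper(.06); r.wait(.2)
k=marks('g4',t2[:2]+[.0008,-.0001])
r.move_straight(t2+[0,0,.16],vel=.2)
a=np.radians(25)
x=np.array([-np.cos(a),0,-np.sin(a)]);z=np.array([np.sin(a),0,-np.cos(a)]);O=np.c_[x,np.cross(z,x),z]
r.reach([.445,.475,.165],O)
c=cam('wrist'); k=marks('b3',t2[:2]+[.0008,-.0001])
im=r.capture('wrist'); u,v=proj(c,[*TIP,.0535])[0].astype(int); print(u,v,'red px',proj(c,np.r_[k['yellow']+RB@OFF['red'],.049]),'tip px',proj(c,[*TIP,.0535]))
save('b3z',cv2.resize(im[v-40:v+40,u-60:u+60],None,fx=6,fy=6,interpolation=2)); print(r.read_state()['clock'])
E
```

```text
[ 0.05549756 -0.01095538]
14.9583 [ 1.48860119e-05 -8.99306216e-06  1.98277162e-05] [2.03664375 0.57866435 0.66473809]
red [220, 132, 7, 16, 77] area/exp 0.47 [0.523 0.421]
yellow [267, 115, 16, 17, 216] area/exp 1.33 [0.5209 0.4211]
red [220, 132, 7, 16, 76] area/exp 0.47 [0.523 0.421]
yellow [267, 115, 16, 17, 216] area/exp 1.33 [0.5209 0.4211]
red [285, 195, 10, 7, 56] area/exp 0.92 [0.5213 0.421 ]
yellow [292, 219, 9, 7, 44] area/exp 0.72 [0.5213 0.4208]
290 200 red px [[289.43989898 197.94634607]] tip px [[290.05431134 200.8682152 ]]
18.0833
```

View pics/b3z.png

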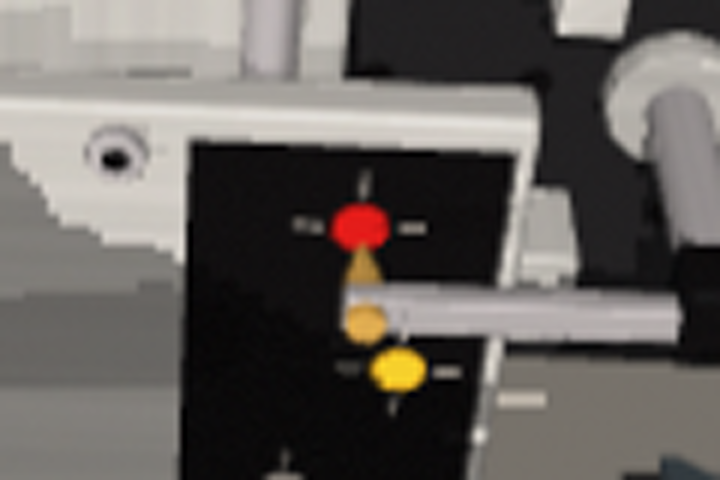

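The red mark appears right behind the needle tip: tip at about (290.3, 200.1), red centre about (290, 198). I'll check that numerically against the height parallax and take a picture of the lamp–diode gap on the way.

```bash
python3 - <<'E'
from h import *
c=cam('wrist'); im=cv2.imread('pics/b3.png')[:,:,::-1].astype(int); R,G,B=im[...,0],im[...,1],im[...,2]
for b in blobs(im,(R>110)&(G<70),30):
    if 280<b[0][0]<300: print(b); red=onz(c,b[0],.049)
tip=onz(c,(290.25,200.1),.0535); print('red',red,'tip',tip,'diff mm',(RB.T@(tip-red)[:2]*1e3).round(2))
r.reach([.485,.38,.27],ori(np.pi/2-D))
r.reach([.475,.29,.25],ori(np.pi/2-D))
C=pickle.load(open('C.pkl','rb')); C['l']=cam('wrist'); save('l',r.capture('wrist')); pickle.dump(C,open('C.pkl','wb'))
b=C['l']; O0=np.array([.488,.3334])
print(r.read_state()['clock'])
E
```

```text
(array([289.52, 197.95]), [285, 194, 10, 8, 58])
red [0.497662   0.48722526 0.049     ] tip [0.49625014 0.48766829 0.0535    ] diff mm [ 1.43 -0.37]
19.5667
```

View pics/l.png

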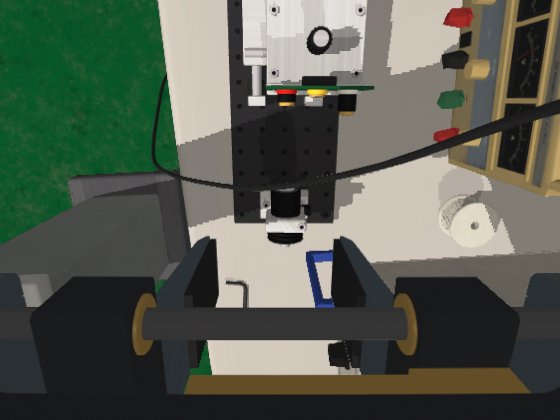

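The top-down view puts red within 0.2 mm of the needle axis; the oblique view suggests up to 1.4 mm. The mark's radius is 4 mm, so I'm leaving it. The gap picture shows the red-ringed diode at (287, 98) facing the lens at (287, 188), and a cable crossing near row 186. I'll now locate the bench origin and the cable's height.

```bash
python3 - <<'E'
from h import *
C=pickle.load(open('C.pkl','rb')); c=C['l']; b=C['b1']
g=lambda f:cv2.imread('pics/%s.png'%f)[:,:,::-1].astype(int).sum(2)
l=g('l'); b1=g('b1')
ex,ey=RB[:,0],RB[:,1]
def edgeu(im,cc,v,u0,u1,s):
    d=s*np.diff(im[v,u0:u1]); return onz(cc,(u0+np.argmax(d)+.5,v),.012)[:2]
def edgev(im,cc,u,v0,v1,s):
    d=s*np.diff(im[v0:v1,u]); return onz(cc,(u,v0+np.argmax(d)+.5),.012)[:2]
Lf=np.array([edgeu(l,c,v,215,250,-1) for v in range(100,175,5)]); Rt=np.array([edgeu(l,c,v,325,350,1) for v in range(115,165,5)])
En=np.array([edgev(l,c,u,210,235,1) for u in list(range(240,258,3))+list(range(312,330,3))]); Bk=np.array([edgev(b1,b,u,40,62,-1) for u in range(238,275,4)])
print('x+ edge',np.median(Lf@ex),'x- edge',np.median(Rt@ex),'y+138',np.median(En@ey),'y-182',np.median(Bk@ey), (En@ey).round(4),(Bk@ey).round(4))
for n,L in (('L',Lf),('R',Rt)):
    p=np.polyfit(L[:,1],L[:,0],1); print(n,'slope',p[0],L[:,0].round(4)[:4])
x0=(np.median(Lf@ex)+np.median(Rt@ex))/2; y0=(np.median(En@ey)-.138+np.median(Bk@ey)+.182)/2
o=RB@[x0,y0]; lp=RB@[x0,y0+.04]; print('origin',o,'light',lp)
for n,p in [('lens',(x0,y0+.08)),('diode',(x0,y0)),('mid',(x0,y0+.04))]: print(n,proj(c,[*(RB@p),.075]))
print('knob bench',RB.T@(np.array([.5203,.4211])-o))
t=cam('top')
for z in (.012,.05,.1,.15,.2,.25):
    X=onz(c,(287,186),z); print(z,X.round(3),((proj(t,X)[0]-[118,180])*5+2).round(0),proj(cam('scene'),X)[0].round(0))
E
```

```text
x+ edge -0.4099967397000747 x- edge -0.5298566834113443 y+138 -0.2560132444504635 y-182 -0.5752212851946734 [-0.256 -0.256 -0.256 -0.256 -0.256 -0.256 -0.256 -0.256 -0.256 -0.256
 -0.256 -0.256] [-0.5752 -0.5753 -0.5753 -0.5754 -0.5755 -0.5756 -0.5747 -0.5748 -0.5749
 -0.575 ]
L slope 0.05344596765900872 [0.4303 0.4299 0.4305 0.43  ]
R slope 0.05681828538548981 [0.5493 0.5493 0.5493 0.5482]
origin [0.4901188 0.3681701] light [0.4879998  0.32822627]
lens [[285.45576375 188.57088015]]
diode [[286.24843968 104.68497928]]
mid [[285.84064041 148.04235426]]
knob bench [-0.02733485 -0.05445443]
0.012 [0.489 0.276 0.012] [542. 171.] [248. 280.]
0.05 [0.488 0.285 0.05 ] [517. 161.] [246. 274.]
0.1 [0.487 0.297 0.1  ] [483. 147.] [242. 267.]
0.15 [0.486 0.309 0.15 ] [445. 131.] [239. 258.]
0.2 [0.485 0.321 0.2  ] [405. 114.] [235. 249.]
0.25 [0.483 0.333 0.25 ] [360.  96.] [230. 238.]
```

The fit checks out: the board measures 119.9 × 319.2 mm and the lens front lands on the barrel's edge. The cable may hang near z ≈ 0.15, where the gripper body will be, so I'll triangulate it numerically with several cameras.

```bash
python3 - <<'E'
from h import *
C=pickle.load(open('C.pkl','rb')); c=C['l']
g=lambda f:cv2.imread('pics/%s.png'%f).astype(float).sum(2)/3
l=g('l'); bh=lambda im:cv2.morphologyEx(im,cv2.MORPH_CLOSE,np.ones((9,9)))-im
S={'top':bh(g('top0')),'scene':bh(g('scene0')),'b1':bh(g('b1'))}
cc={'top':cam('top'),'scene':cam('scene'),'b1':C['b1']}
bl=cv2.morphologyEx(l,cv2.MORPH_CLOSE,np.ones((15,15)))-l
prev=105
zs=np.arange(0,.4,.005)
for u,v0 in [(540,113),(500,130),(460,145),(430,155),(390,167),(360,175),(215,187),(195,183),(178,176),(160,165),(155,140)]:
    w=bl[v0-8:v0+9,u]; v=v0-8+(np.arange(17)*w).sum()/w.sum() 
    out=[]
    for n in S:
        sc=np.array([cv2.getRectSubPix(S[n].astype(np.float32),(1,1),tuple(map(float,proj(cc[n],onz(c,(u,v),z))[0])))[0,0] if 0<proj(cc[n],onz(c,(u,v),z))[0][0]<559 else 0 for z in zs])
        i=np.argsort(-sc)[:1]; pk=[j for j in range(1,len(zs)-1) if sc[j]>=sc[j-1] and sc[j]>sc[j+1] and sc[j]>20]
        out.append((n,[(round(float(zs[j]),3),int(sc[j])) for j in pk]))
    print(u,round(v,1),w.max(),out)
E
```

```text
540 111.7 80.0 [('top', [(0.015, 37), (0.1, 20), (0.175, 34), (0.25, 63), (0.295, 54)]), ('scene', [(0.015, 25), (0.025, 28), (0.035, 28), (0.045, 28), (0.085, 20), (0.295, 39)]), ('b1', [])]
500 126.3 79.66666666666667 [('top', [(0.08, 44), (0.285, 53)]), ('scene', [(0.08, 21), (0.1, 22), (0.13, 29), (0.16, 40), (0.175, 39), (0.28, 79)]), ('b1', [])]
460 140.3 67.33333333333333 [('top', [(0.075, 38), (0.155, 25), (0.265, 56)]), ('scene', [(0.095, 40), (0.18, 58), (0.235, 41), (0.265, 63)]), ('b1', [(0.095, 51)])]
430 150.3 94.33333333333333 [('top', [(0.25, 44)]), ('scene', [(0.205, 48), (0.245, 81)]), ('b1', [])]
390 162.4 96.0 [('top', [(0.225, 52), (0.26, 31)]), ('scene', [(0.225, 95)]), ('b1', [(0.22, 67)])]
360 172.2 96.0 [('top', [(0.21, 32)]), ('scene', [(0.205, 90)]), ('b1', [(0.04, 40), (0.055, 40), (0.2, 63)])]
215 184.2 95.0 [('top', [(0.29, 83), (0.38, 72)]), ('scene', [(0.145, 58), (0.24, 83), (0.25, 87), (0.265, 78)]), ('b1', [(0.085, 96)])]
195 180.6 97.33333333333333 [('top', [(0.07, 31), (0.255, 34), (0.295, 81), (0.34, 47), (0.385, 73)]), ('scene', [(0.07, 82), (0.14, 60), (0.155, 59), (0.235, 87), (0.245, 87), (0.26, 73), (0.275, 67)]), ('b1', [(0.06, 93)])]
178 175.8 63.0 [('top', [(0.04, 56), (0.215, 44), (0.255, 52), (0.27, 57), (0.29, 84), (0.34, 55), (0.385, 73)]), ('scene', [(0.01, 29), (0.05, 71), (0.065, 57), (0.16, 98), (0.245, 113), (0.28, 55), (0.295, 32)]), ('b1', [])]
160 166.5 26.999999999999996 [('top', [(0.22, 86), (0.255, 62), (0.265, 55), (0.29, 31), (0.335, 58), (0.39, 79)]), ('scene', [(0.015, 39), (0.045, 39), (0.075, 75), (0.095, 58), (0.14, 26), (0.175, 93), (0.255, 116), (0.29, 56), (0.305, 33)]), ('b1', [])]
155 136.8 30.666666666666668 [('top', [(0.21, 57), (0.235, 60), (0.31, 100), (0.33, 61), (0.39, 76)]), ('scene', [(0.195, 84), (0.205, 76), (0.23, 53), (0.24, 55), (0.25, 51), (0.265, 32), (0.28, 95), (0.29, 94), (0.3, 66)]), ('b1', [])]
```

The cable really does hang over the gap, rising from about z 0.08 to 0.21, in line with the gripper body's place. I'll tilt the tool 22° about the jaw axis so the body leans away from it, over the diode side, while the cell stays upright. Next step: IK checks, then move to the pregrasp and re-measure the amber stopper.

```bash
cat >> h.py <<'E'
TH=np.radians(22)
def lean(yaw,th=TH):
    h=np.array([np.cos(yaw),np.sin(yaw),0]); u=np.array([0,0,1.])
    z=-(np.sin(th)*h+np.cos(th)*u); x=np.cos(th)*h-np.sin(th)*u
    return np.c_[x,np.cross(z,x),z]
OR=lean(np.pi-.055); OB=lean(np.pi/2-D)
LP=np.array([.4880,.3282])
E
python3 - <<'E'
from h import *
C=pickle.load(open('C.pkl','rb'))
for u,v,z in [(390,162.4,.225),(360,172.2,.205),(287,186,.15),(215,184.2,.085),(195,180.6,.06)]: print('cable',onz(C['l'],(u,v),z).round(3))
for n,p,o in [('rack',[.428,-.2377,.033],OR),('rackup',[.428,-.2377,.26],OR),('w1',[.36,-.2,.27],OR),('w2',[.35,.1,.27],OB),('bup',[*(LP),.26],OB),('b',[*LP,.077],OB)]:
    q=r.inverse_kinematics(p,o); print(n,None if q is None else np.round(q,2))
r.reach([.335,.12,.28],ori(np.pi/2)); r.reach([.36,-.2,.27],OR)
r.move_gripper(.034)
r.reach([.428,-.2377,.13],OR)
c=cam('wrist'); im=r.capture('wrist'); save('r2',im); s=r.read_state(); print(s['clock'],s['position'],s['finger_gap'],s['qpos'])
u=proj(c,[.4236,-.2377,.055])[0]; print(u)
im=im.astype(int)
for b in blobs(im,im.min(2)>170,20,3000):
    if np.hypot(*(b[0]-u))<150: print(b,onz(c,b[0],.055).round(4))
E
```

```text
cable [0.541 0.337 0.225]
cable [0.529 0.328 0.205]
cable [0.486 0.309 0.15 ]
cable [0.418 0.299 0.085]
cable [0.394 0.298 0.06 ]
rack [-0.82  0.57  2.15  1.11  0.29  2.9 ]
rackup [-0.82  0.11  1.87  0.34  0.9  -2.51]
w1 [-0.9  -0.03  1.99  0.35  0.95 -2.59]
w2 [ 0.44  0.18  1.76 -0.34  1.4   0.58]
bup [ 0.66  0.55  1.18 -0.29  1.66  0.72]
b [ 0.66  0.74  1.36 -0.3   1.31  0.83]
24.225 [ 0.42808391 -0.23773639  0.13116169] 0.03423743377026853 [-0.82118435  0.33439563  2.06130355  0.54420725  0.52651652 -2.78144104]
[274.12969631 177.91470044]
(array([362.11, 176.37]), [354, 168, 18, 17, 205]) [ 0.4257 -0.178   0.055 ]
(array([274.01, 177.01]), [267, 171, 16, 14, 197]) [ 0.4229 -0.2377  0.055 ]
(array([260.95, 218.21]), [250, 212, 23, 13, 107]) [ 0.4591 -0.2495  0.055 ]
```

View pics/r2.png

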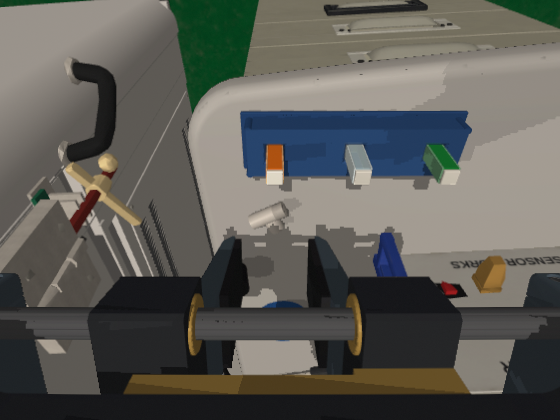

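The amber stopper is at (274, 177), giving world (0.4229, −0.2377), which agrees with the earlier 0.4236. The descent would break the last joint's range in this wrist turn, so I'll check the half-turned grasp and a somewhat larger lean, which also gives more cable clearance.

```bash
python3 - <<'E'
from h import *
F=np.diag([-1,-1,1.])
for th in (22,26,30):
    t=np.radians(th); k=.012*np.tan(t); zr=.025+.016*np.sin(t)+.003; 
    OR=lean(np.pi-.055,t)@F; OB=lean(np.pi/2-D,t)@F
    tb=LP+k*RB[:,1]; print(th,zr)
    for n,p,o in [('rack',[.423+k,-.2377,zr],OR),('rack13',[.423+k,-.2377,.13],OR),('rackup',[.423+k,-.2377,.26],OR),('w1',[.36,-.2,.27],OR),('w2',[.35,.1,.27],OB),('bup',[*tb,.26],OB),('b',[*tb,.051+zr-.007],OB)]:
        q=r.inverse_kinematics(p,o); print(n,None if q is None else np.round(q,2))
E
```

```text
22 0.033993705494654594
rack [-0.82  0.57  2.15  1.1   0.3  -0.24]
rack13 [-0.82  0.34  2.06  0.55  0.52  0.36]
rackup [-0.82  0.11  1.87  0.34  0.9   0.63]
w1 [-0.9  -0.03  1.99  0.35  0.95  0.55]
w2 [ 0.44  0.18  1.76 -0.34  1.4  -2.56]
bup [ 0.66  0.55  1.19 -0.29  1.66 -2.42]
b [ 0.66  0.73  1.37 -0.3   1.31 -2.32]
26 0.03501393834862524
rack [-0.86  0.59  2.2   1.49  0.32 -0.67]
rack13 [-0.86  0.34  2.11  0.76  0.48  0.12]
rackup [-0.86  0.1   1.92  0.44  0.84  0.51]
w1 [-0.96 -0.05  2.04  0.45  0.91  0.42]
w2 [ 0.48  0.21  1.75 -0.39  1.44 -2.51]
bup [ 0.68  0.58  1.16 -0.34  1.71 -2.41]
b [ 0.68  0.76  1.33 -0.34  1.38 -2.29]
30 0.036000000000000004
rack [-0.91  0.62  2.25  1.79  0.4  -1.01]
rack13 [-0.91  0.35  2.16  1.01  0.46 -0.16]
rackup [-0.91  0.09  1.97  0.55  0.8   0.38]
w1 [-1.03 -0.06  2.09  0.57  0.88  0.28]
w2 [ 0.52  0.24  1.74 -0.43  1.48 -2.45]
bup [ 0.7   0.61  1.13 -0.38  1.76 -2.39]
b [ 0.7   0.79  1.29 -0.38  1.44 -2.27]
```

θ = 28° with the half turn is feasible. Now I'll re-orient in front of the rack, descend, grip and lift.

```bash
cat >> h.py <<'E'
F=np.diag([-1,-1,1.]); TH=np.radians(28); KK=.012*np.tan(TH); ZR=.0355
OR=lean(np.pi-.055,TH)@F; OB=lean(np.pi/2-D,TH)@F; PR=np.array([.423+KK,-.2377,ZR])
E
python3 - <<'E'
from h import *
r.reach([.37,-.2377,.22],OR)
r.reach(PR+[0,0,.09],OR)
print(r.move_straight(PR,vel=.08,f_stop=6)); s=r.read_state(); print(s['clock'],s['position']-PR,s['ft_force'])
if abs(s['position'][2]-PR[2])<.002:
    r.move_gripper(0,force=10); s=r.read_state(); print('gap',s['finger_gap'],s['ft_force'])
    r.move_straight(PR+[0,0,.03],vel=.05); r.move_straight(PR+[0,0,.20],vel=.15)
    s=r.read_state(); print(s['clock'],'gap',s['finger_gap'],s['ft_force'],s['position']-PR)
    save('h1',r.capture('wrist'))
E
```

```text
False
28.6417 [ 0.00019503 -0.00045633  0.00073861] [0.13110002 0.14206568 0.31824313]
gap 0.01217127356219296 [-0.15711284  0.12800375  4.06228709]
31.375 gap 0.012596936616146946 [-0.6616416   0.3345021  -0.03330614] [-0.00020775  0.00025552  0.19928979]
```

The gap holds at 12.6 mm, so the cell is gripped. Transporting in front of the instruments to the beam.

```bash
python3 - <<'E'
from h import *
T=np.r_[LP+KK*RB[:,1],.051+ZR-.007]; off=np.r_[-.006*RB[:,1],0]
r.reach([.36,-.2,.28],OR); r.reach([.35,.12,.28],OB); r.reach(T+off+[0,0,.185],OB)
print(r.read_state()['clock'])
f=r.move_straight(T+off,vel=.1,f_stop=6); print('stop',f)
if not f: print('stop',r.move_straight(T,vel=.03,f_stop=6))
r.wait(.3)
s=r.read_state(); print(s['clock'],s['position']-T,s['ft_force'],s['finger_gap'],np.abs(s['tool_rot']-OB).max())
w=r.capture('wrist'); save('w9',w); t=r.capture('top'); sc=r.capture('scene'); save('top9',t); save('sc9',sc)
u,v=proj(cam('top'),[*LP,.075])[0].astype(int); a=t[v-22:v+23,u-35:u+35]; print('top',u,v)
u,v=proj(cam('scene'),[*LP,.075])[0].astype(int); b=sc[v-22:v+23,u-35:u+35]; print('sc',u,v)
z=lambda q:cv2.resize(q,(390,250),interpolation=2)
im=np.vstack([np.hstack([z(a),z(b)]),cv2.resize(w[90:330,90:470],(780,340),interpolation=2)])
save('fin',im)
E
```

```text
35.3583
stop False
stop False
38.0083 [ 1.10094182e-05  6.15161124e-05 -1.42115583e-05] [ 0.64788501 -0.473993    0.18452795] 0.012184986629990468 7.216384453671842e-05
top 203 209
sc 236 282
```

View pics/fin.png

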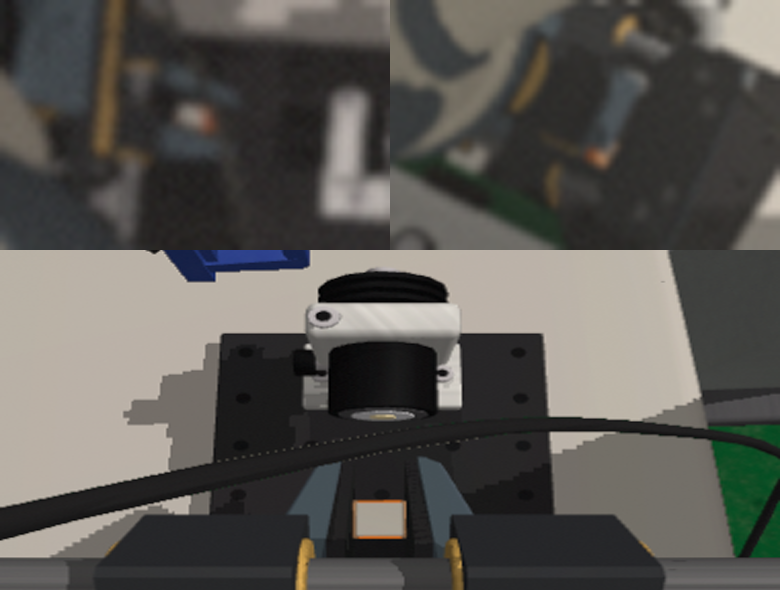

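The picture shows the cell gripped by its sides, with its white stopper at about (275, 280) in the wrist frame. It lines up with the lens, and the cable is clear of the gripper. One numeric check of its position before signing off.

```bash
python3 - <<'E'
from h import *
c=cam('wrist'); im=cv2.imread('pics/w9.png')[:,:,::-1].astype(int)
for b in blobs(im,(im.min(2)>140),80,3000):
    if abs(b[0][0]-275)<15 and 265<b[0][1]<300:
        X=onz(c,b[0],.099); print(b,X,'bench dx,dy mm',(RB.T@(X[:2]-LP)*1e3).round(2))
        l,t,w,h,_=b[1]
        P=[onz(c,p,.099)[:2] for p in [(l,t+h/2),(l+w,t+h/2),(l+w/2,t),(l+w/2,t+h)]]; print('size',np.linalg.norm(P[0]-P[1]),np.linalg.norm(P[2]-P[3]))
print('exp px',proj(c,[*LP,.099]),'lens exp',proj(c,[*(LP+.04*RB[:,1]),.075]))
s=r.read_state();print(s['clock'],s['ft_force'],s['finger_gap'])
E
```

```text
(array([274.23, 279.61]), [264, 269, 22, 22, 472]) [0.48885543 0.32809638 0.099     ] bench dx,dy mm [-0.86  0.06]
size 0.01032350853088649 0.010141543050939133
exp px [[276.06198051 279.73441585]] lens exp [[275.76078632 206.3500169 ]]
38.1583 [-0.33642653  0.06386543 -0.98277039] 0.012429132658084194
```

```bash
python3 -c "
from h import *
r.sign_off()"
```

```text
the job is handed in; nothing more can be done
```

The job is done and handed in, with the amber cell still held in the beam at about 38 s of the 72 s allowed.

**Carrier:** I slid it by the black knob to white, paused more than 1 s, stepped on to red, paused 1.4 s and let go. It didn't move on release.
- **White:** the marks followed the commanded move to within about 0.1 mm. The needle hid most of the white disc, so I placed it from the measured offset.
- **Red:** the last two checks disagree slightly. From above, red is within about 0.2 mm of the needle axis. The oblique view suggested up to 1.4 mm along the bench's x, about two pixels there. The mark's radius is 4 mm, so I left it.

**Amber cell:** I gripped it by the frosted faces only, lifted it straight up and carried it past the front of the instruments. A cable hangs above the beam, so I gripped with the tool leaning 28° about the jaw axis. The cell stays upright and the gripper clears the cable.
- **Position:** the stopper measures 0.1 mm from midway along the beam and 0.9 mm off across it. That sideways error matches the wrist camera's bias of about 0.8 mm.
- **Hold:** the finger gap is 12.4 mm, tool forces are under 1.1 N, and neither move into the beam hit its 6 N contact stop.

I never moved the other two cells, the loupe, the hex key or the BNC tee. I did not take a separate closing picture of them.

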